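# Stack the gauge tray on its base tray

## Task

Pick up the grey tray that holds the steel ring gauge by its black carrying bar and stack it on the blue base tray: lower it, do not drop it, so that its four corner lugs go down into the corner sockets and it sits level and fully home, then let go. Keep the gauge in its tray, and leave the other grey tray where it is.

Things in the scene. Friction and masses are not known exactly. Their poses are not given: they have to be found in the camera images.
- gauge_tray_bar (a point): Centre of the black bar (164x18x18 mm, along x, free air below) over the middle of the grey tray holding the ring gauge. Tray 170 (x) by 130 (y) mm, walls 46 mm high, z up, 0.4 kg; it stands on four lugs, 14 mm thick, 16 mm long with tapered tips, at x +-68, y +-48 mm. Bar centre 75 mm above the lug tips. It fits either way round.
- base_top (a point): Centre of the blue base tray (no bar), level with its top, 44 mm above the bench. Fixed; 176 (x) by 136 (y) mm, z up. At x +-68, y +-48 mm are square sockets, 26 mm wide (34 at the flared mouth), 24 mm deep. A grey tray fully home lies on the socket blocks with its lugs 16 mm down in them, its bar's centre 59 mm above this point.
- gauge_center (a point): Centre of the steel ring gauge, a disc 44 mm across and 14 mm high with a small hole, lying loose in one of the two compartments of its grey tray (tray floor 20 mm above the lug tips).
- mandrel_tray_bar (a point): Centre of the carrying bar of the other grey tray, of the same make, which holds a standing steel mandrel (30 mm across, 50 mm high). It is not to be moved.
Things that resemble listed ones, but are neither listed nor needed, are in the scene too. Leave any yellow look-alike of the part that bears gauge_center alone.

How it is judged:
By the outcome, as a careful person would: the job done as asked, in the order asked, and still so for the second after the job is handed in, with the robot touching nothing.
It also fails if it takes over 38 s, if anything falls off the work surface, if the arm or the gripper's body presses on something with over 40 N, if the wrist force passes 120 N, or if a joint passes its speed limit or range.

## Robot

A 6-joint arm with a two-finger parallel gripper is mounted at the origin on a cart in front of the work surface, level with it; the furniture and walls round the work are solid. World frame = base frame: x ahead of the robot, y to its left, z up, the work surface at z = 0. Lengths are in m, angles in rad, forces in N, time in s.
With the tool pointing down it reaches from about 0.35 to 0.85 m from the base axis. Payload 8.1 kg.
Tool frame: the origin (TCP) lies on the centre line of the jaws, within the pads' length; the fingertips stand robot.tips_ahead ahead of it and the grasp point (between the pads) lies 8 mm behind it (robot.tips_ahead is the distance from the TCP to the fingertips, in m); z points along the fingers, y is the direction in which the jaws open and shut (so a half turn about z gives the same grasp; the last joint's range is limited). The gripper opens to 93 mm and grips with 3 to 60 N. Pads are 15 mm wide; open, the fingers measure 128 mm over their backs; the gripper's body (75 mm by 188 mm) begins 65 mm behind the grasp point.
Start: joints at [-1.226, 0.13, 1.488, -0, 1.523, -0.085], TCP at [0.25, -0.545, 0.23] pointing down, gripper open.
Joint ranges: [-2.96, 2.96], [-0.89, 2.26], [0.02, 2.5], [-1.34, 4.48], [0, 2.73], [-2.66, 2.66]. Speed limits (rad/s): [2.39, 2.39, 2.79, 3.14, 3.14, 3.14].

## Interface

Orientations are given as a rotation vector (axis times angle).
In Python, from plant import monitor, eyes, job, robot gives the robot as it stands.
- The arm moves only by the tool servo_tool, never from a script. Its argument "plan" is a list that holds one entry, the list of rows, each a list of 7 numbers: the closure, from -1 (fully open) to 1 (shut), so that 0 is half open, then the shift along the world's x, y, z in mm, then the turn, a rotation vector about the world's x, y, z in rad. In form: [[[hand, dx, dy, dz, ax, ay, az], ...]]. A call has 1 to 12 rows; each row shifts and turns the commanded pose from where the row before left it; what a row does not reach is not made up. A row lasts 1/10 s, in which the tool goes at most 50 mm and 8.59 degrees, less where a joint would pass 70% of its speed; a pose out of reach is approached as far as the arm can. A call with a gripper value outside its range is refused whole. The fingers move at their own pace and stop on an object; "force" is the grip in N (left out, the last holds). Time passes only in rows, so rows that do not move let the fingers close. It gives the time, the measured TCP pose, the force and the opening at its end, in the units of the state.
- monitor.read_state(): the state, without advancing time (a new reading comes with each control period).
- eyes.read_camera(name): name is "side" or "top"; returns the picture (480x640x3 uint8, red, green, blue); there is no depth.
- eyes.camera_info(name): a dict with "mtx" (3x3 intrinsics, pixels), "R" (3x3) and "t" (3): a world point X has camera coordinates R X + t. Camera axes: x right, y down, z forward; pixel columns grow to the right and rows downward; lengths in m; the calibration is good to about 2 mm. A picture is of the moment at which its call begins. camera_info takes no time and is no camera call.
- job.close_job(): hands the job in, once; it reports no verdict.
The state is a dict: "t": time; "q": joint angles; "dq": joint speeds; "joint_torque": joint torques, N m; "tool_pos": TCP position; "orientation": TCP orientation; "force": force on the tool from outside, world axes, zero at the start; "wrist_torque": the same for the moment, N m; "opening": finger opening in m.
Only numpy, scipy, OpenCV 4.12 (cv2) and the standard library are available. Lean on these libraries where they do the work, as an engineer would, in place of code of your own. Each camera call takes 0.05 s, during which the arm holds its last target. There are 200 camera calls.

## Working session

There is one attempt and no reset: what is moved stays moved. The work goes in short steps, Python scripts to look and compute and a tool call to move; the robot and the scene stay as the last step left them, time stands still between calls to the robot, and variables do not carry over. Pictures are saved under pics/ and viewed, about 8 in all and at most 12, crops included, and the job is handed in when it is done.

Besides the shell and the picture viewer there is one more tool, called as a command line: name --argument value ..., lists and objects as JSON in quotes. servo_tool: Moves the arm, as the interface text tells. Its arguments: {"type":"object","properties":{"plan":{"type":"array"},"force":{"type":"number"}},"required":["plan"]}

```bash
mkdir -p pics
python3 - <<'E'
from plant import monitor, eyes, job, robot
import cv2,numpy as np
np.set_printoptions(precision=4,suppress=True)
for n in("top","side"):
    im=eyes.read_camera(n); cv2.imwrite(f"pics/{n}0.png",im[:,:,::-1]); i=eyes.camera_info(n)
    R,t=np.array(i["R"]),np.array(i["t"]);print(n,i["mtx"],R,t,"C",-R.T@t)
print(monitor.read_state(),robot.tips_ahead)
E
```

```text
top [[545.1193   0.     323.4119]
 [  0.     545.1193 235.6255]
 [  0.       0.       1.    ]] [[ 0.0103 -0.9995  0.0308]
 [-0.9823 -0.0159 -0.1865]
 [ 0.1869 -0.0283 -0.982 ]] [-0.2474  0.6033  0.8217] C [ 0.4416 -0.2144  0.927 ]
side [[446.3103   0.     312.044 ]
 [  0.     446.3103 232.0946]
 [  0.       0.       1.    ]] [[ 0.9842 -0.1768 -0.0121]
 [-0.0977 -0.4843 -0.8694]
 [ 0.1478  0.8569 -0.4939]] [-0.6337  0.0036  0.9819] C [ 0.4789 -0.9516  0.4804]
{'t': 0.1, 'q': array([-1.2264,  0.1311,  1.4891, -0.    ,  1.523 , -0.0854]), 'dq': array([ 0.0017, -0.0011, -0.0015,  0.0004, -0.0017,  0.0003]), 'joint_torque': array([  0.0013, -56.1344, -49.3095,   0.0771,   0.0291,  -0.0001]), 'tool_pos': array([ 0.2499, -0.545 ,  0.2287]), 'orientation': array([-3.0677, -0.6696,  0.0004]), 'force': array([ 0.4327, -0.2726, -0.304 ]), 'wrist_torque': array([ 0.0225, -0.0289, -0.0163]), 'opening': 0.09282518046308803} 0.011
```

View pics/top0.png

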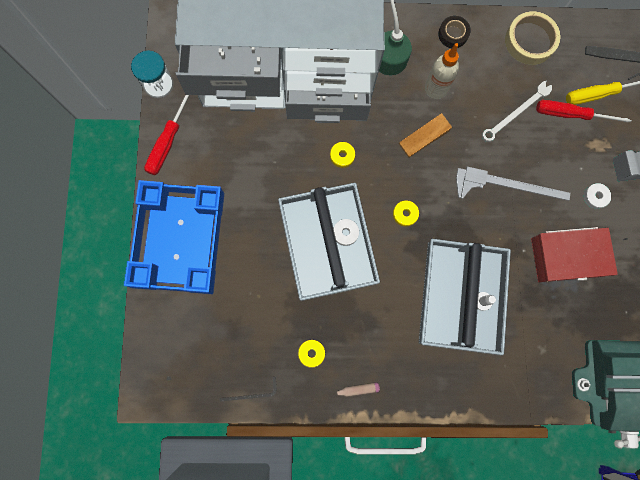

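View pics/side0.png

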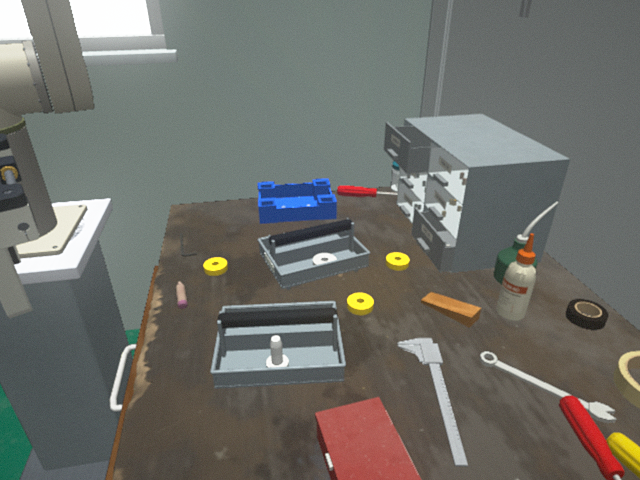

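The top view shows two grey trays. The gauge tray has its bar running from (319,190) to (339,287), with a flat grey ring at (346,232). The mandrel tray's bar is at (470,295), with the standing mandrel at (487,300). The blue base is at (175,238).

Possible confusions:
- **Gauge:** the ring at (346,232) in the tray, the loose washer at (598,195), and yellow rings at (343,154), (406,213) and (312,353).
- **Tray:** the one at (329,241) or the mandrel tray at (466,297).

I choose the tray at (329,241) and will check it in a crop.

```bash
cat > h.py <<'E'
import cv2,numpy as np
from plant import eyes,monitor
np.set_printoptions(precision=4,suppress=True)
def ray(n,p,z):
    i=eyes.camera_info(n);R,t=np.array(i["R"]),np.array(i["t"]);C=-R.T@t
    d=R.T@np.linalg.solve(np.array(i["mtx"]),[p[0],p[1],1.]);return C+d*(z-C[2])/d[2]
def proj(n,X):
    i=eyes.camera_info(n);c=np.array(i["R"])@X+np.array(i["t"]);p=np.array(i["mtx"])@c;return p[:2]/p[2]
def big(m):
    c=max(cv2.findContours(m.astype(np.uint8),cv2.RETR_EXTERNAL,cv2.CHAIN_APPROX_NONE)[0],key=cv2.contourArea);return c
E
python3 - <<'E'
from h import *
im=cv2.imread("pics/top0.png");hsv=cv2.cvtColor(im,cv2.COLOR_BGR2HSV)
# bar
tray=np.zeros(im.shape[:2],np.uint8);tray[180:304,275:385]=1
dark=(im.max(2)<60)
inner=cv2.fillConvexPoly(np.zeros_like(tray),np.array([[283,198],[355,187],[377,281],[303,296]]),1)
c=big(dark&(inner>0));r=cv2.minAreaRect(c);print("bar rect",r)
bx=cv2.boxPoints(r);W=np.array([ray("top",p,.084) for p in bx]);print(W,W.mean(0))
for k in range(4):
    d=W[(k+1)%4]-W[k];print(np.linalg.norm(d),np.degrees(np.arctan2(d[1],d[0])))
# tray rim z=66mm above bench
g=((hsv[...,2]>110)&(hsv[...,1]<70)&(hsv[...,2]<256)).astype(np.uint8)*tray
g=cv2.morphologyEx(g,cv2.MORPH_CLOSE,np.ones((25,25)));r=cv2.minAreaRect(big(g));print("tray",r)
print(ray("top",r[0],.062))
b=cv2.inRange(hsv,(100,120,60),(130,255,255));r=cv2.minAreaRect(big(b>0));print("base",r)
W=np.array([ray("top",p,.044) for p in cv2.boxPoints(r)]);print(W,W.mean(0))
a=cv2.resize(im[175:305,270:390],None,fx=3.3,fy=3.3,interpolation=cv2.INTER_CUBIC)
b=cv2.resize(im[170:300,115:235],None,fx=3.3,fy=3.3,interpolation=cv2.INTER_CUBIC)
cv2.imwrite("pics/crop1.png",np.hstack([a,b]))
E
```

```text
bar rect ((325.3300476074219, 240.7055206298828), (98.44767761230469, 8.386846542358398), 72.94303131103516)
[[ 0.6678 -0.2116  0.084 ]
 [ 0.6721 -0.2243  0.084 ]
 [ 0.5223 -0.2711  0.084 ]
 [ 0.5183 -0.2587  0.084 ]] [ 0.5952 -0.2414  0.084 ]
0.013445517163679725 -71.36323350083813
0.1569379282999288 -162.67998742376275
0.01303125669049759 107.74317772555771
0.15672573695404152 17.470289982134595
tray ((328.0999755859375, 239.69998168945312), (106.18743896484375, 82.10816955566406), 77.47119140625)
[ 0.5997 -0.247   0.062 ]
base ((174.0, 236.50001525878906), (89.55996704101562, 110.32109069824219), 6.340191841125488)
[[ 0.5217  0.08    0.044 ]
 [ 0.7045  0.0742  0.044 ]
 [ 0.6902 -0.074   0.044 ]
 [ 0.5077 -0.0626  0.044 ]] [0.606  0.0044 0.044 ]
```

View pics/crop1.png

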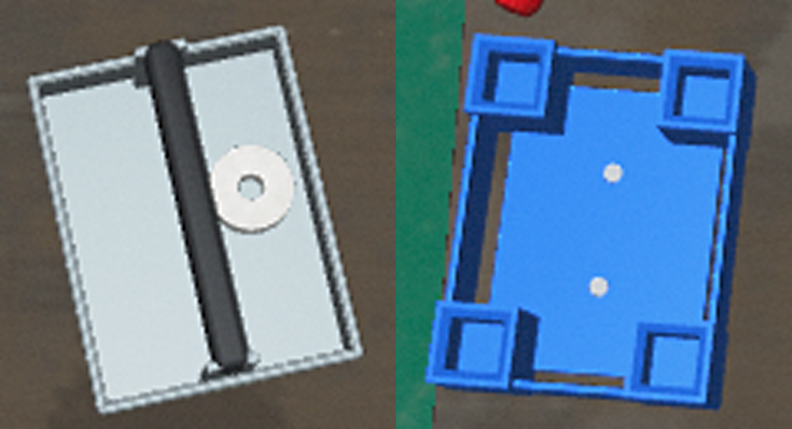

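The crop confirms the ring gauge lies beside the bar in this tray. I read the tray rim corners, bar ends and base corners from the crop and cast them to their heights.

Run:
```python
from h import *
f=lambda L,ox,oy,dx,z:np.array([ray("top",((x-dx)/3.3+ox-.35,y/3.3+oy-.35),z) for x,y in L])
def ang(W):
    return [round(float(np.degrees(np.arctan2(*(a-b)[1::-1]))),2) for a,b in W]
def show(n,W):
    print(n,W.mean(0),"sides",[round(float(np.linalg.norm(W[i]-W[(i+1)%4])),4) for i in range(4)],"ang",ang([(W[0],W[3]),(W[1],W[2])]),"yaw from short",[a-90 for a in ang([(W[0],W[1]),(W[3],W[2])])])
show("rim",f([(30,80),(286,28),(361,354),(100,411)],270,175,0,.062))
B=f([(163,42),(231,368)],270,175,0,.078);print("bar",B.mean(0),np.linalg.norm(B[0]-B[1]),ang([B]))
show("base outer",f([(474,35),(754,57),(716,405),(428,383)],115,170,396,.044))
show("sockets",f([(513,78),(704,91),(672,364),(472,343)],115,170,396,.044))
# side view
im=cv2.imread("pics/side0.png")
a=cv2.resize(im[170:290,240:380],None,fx=5,fy=5,interpolation=cv2.INTER_CUBIC);cv2.imwrite("pics/crop2.png",a)
```

```text
rim [ 0.5993 -0.2477  0.062 ] sides [0.1303, 0.1667, 0.1289, 0.1669] ang [13.02, 12.54] yaw from short [12.920000000000002, 13.010000000000005]
bar [ 0.6028 -0.248   0.078 ] 0.16252474354838162 [12.09]
base outer [0.6062 0.0038 0.044 ] sides [0.1412, 0.1761, 0.1399, 0.1759] ang [-3.03, -3.45] yaw from short [-3.569999999999993, -3.6299999999999955]
sockets [0.606  0.0053 0.044 ] sides [0.0958, 0.1381, 0.0979, 0.1343] ang [-4.52, -3.62] yaw from short [-2.980000000000004, -5.239999999999995]
```

View pics/crop2.png

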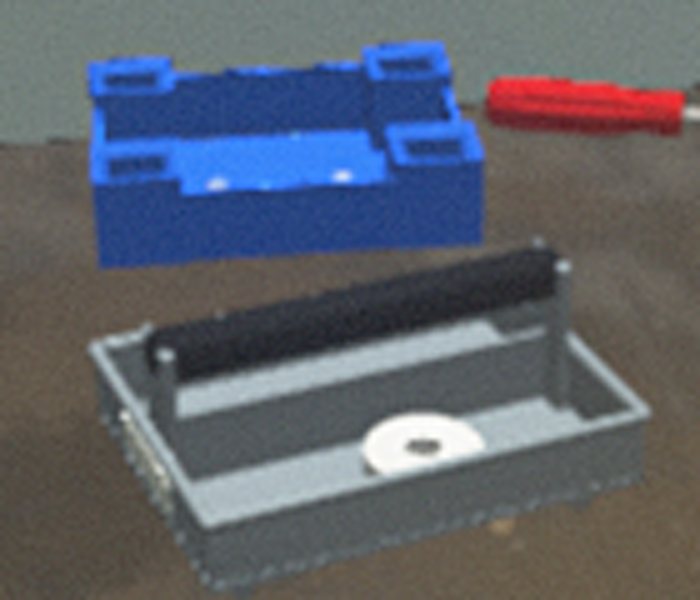

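The side crop agrees: white ring in the grey tray at (424,447), base behind it. Tray centre is about (0.600, -0.248) with yaw 12.9°, and base about (0.606, 0.005) with yaw -3.4°. Approaching now, with the gripper half open to fit inside the walls.

servo_tool --plan '[[[0,29,25,0,0,0,-0.017],[0,29,25,0,0,0,-0.017],[0,29,25,0,0,0,-0.017],[0,29,25,0,0,0,-0.017],[0,29,25,0,0,0,-0.017],[0,29,25,0,0,0,-0.017],[0,29,25,0,0,0,-0.017],[0,29,25,0,0,0,-0.017],[0,29,25,0,0,0,-0.017],[0,29,24,0,0,0,-0.017],[0,30,24,0,0,0,-0.017],[0,30,24,0,0,0,-0.017]]]' --force 40

```text
t: 1.3
tool_pos: [0.6008, -0.2471, 0.229]
orientation: [-3.121, -0.353, 0.001]
force: [0.3, -1.6, 0.3]
opening: 0.0463
```

Run:
```python
from h import *
from scipy.spatial.transform import Rotation as Ro
s=monitor.read_state();R=Ro.from_rotvec(s["orientation"]).as_matrix();print(s["tool_pos"],s["opening"],s["t"],s["q"]);print(R)
print("jaw yaw",np.degrees(np.arctan2(R[1,1],R[0,1])))
# side cross-check, crop2 readings
f=lambda L,z:np.array([ray("side",(x/5+240-.4,y/5+170-.4),z) for x,y in L])
B=f([(92,65),(448,45),(483,155),(92,175)],.044);print("base side",B,B.mean(0))
T=f([(95,345),(210,525),(648,410),(540,250)],.062);print("tray side",T[:3],(T[0]+T[2])/2)
```

```text
[ 0.6008 -0.2471  0.229 ] 0.04628934904082994 1.3 [-0.4691  0.2653  1.3366 -0.0001  1.5406  0.8766]
[[ 0.9748  0.2232 -0.0009]
 [ 0.2232 -0.9748  0.0004]
 [-0.0007 -0.0005 -1.    ]]
jaw yaw -77.10281195891993
base side [[ 0.5224  0.0755  0.044 ]
 [ 0.6997  0.0642  0.044 ]
 [ 0.6885 -0.0636  0.044 ]
 [ 0.5134 -0.0486  0.044 ]] [0.606  0.0069 0.044 ]
tray side [[ 0.5026 -0.2301  0.062 ]
 [ 0.5308 -0.3538  0.062 ]
 [ 0.6904 -0.3139  0.062 ]] [ 0.5965 -0.272   0.062 ]
```

The side rays only agree with the top ones if the rim is 46 mm above the bench, which also gives the correct 170 mm length. That puts the tray centre at about (0.6025, -0.248). Descending and gripping.

servo_tool --plan '[[[0,2,-1,-26,0,0,0],[0,0,0,-26,0,0,0],[0,0,0,-26,0,0,0],[0,0,0,-26,0,0,0],[0,0,0,-26,0,0,0],[0,0,0,-16,0,0,0],[0,0,0,-10,0,0,0],[0,0,0,-6,0,0,0],[0,0,0,0,0,0,0],[1,0,0,0,0,0,0],[1,0,0,0,0,0,0],[1,0,0,0,0,0,0]]]' --force 40

```text
t: 2.5
tool_pos: [0.6027, -0.2498, 0.0688]
orientation: [3.121, 0.354, 0.002]
force: [1.6, 0.2, -0.6]
opening: 0.0271
```

servo_tool --plan '[[[1,0,0,0,0,0,0],[1,0,0,0,0,0,0],[1,0,0,0,0,0,0],[1,0,0,0,0,0,0]]]'

```text
t: 2.9
tool_pos: [0.6024, -0.2491, 0.0683]
orientation: [-3.121, -0.354, -0.001]
force: [-1.8, 3.7, 5.2]
opening: 0.0181
```

servo_tool --plan '[[[1,0,0,5,0,0,0],[1,0,0,10,0,0,0],[1,0,0,15,0,0,0],[1,0,0,20,0,0,0],[1,0,0,20,0,0,0],[1,0,0,15,0,0,0],[1,0,0,10,0,0,0],[1,0,0,5,0,0,0],[1,0,0,0,0,0,0],[1,0,0,0,0,0,0]]]' --force 55

```text
t: 3.9
tool_pos: [0.6015, -0.2492, 0.1666]
orientation: [-3.121, -0.354, 0.002]
force: [-0.0, 0.4, -4.6]
opening: 0.0172
```

servo_tool --plan '[[[1,0,10,0,0,0,-0.01],[1,0,20,0,0,0,-0.02],[1,0,25,0,0,0,-0.03],[1,1,28,0,0,0,-0.033],[1,1,30,0,0,0,-0.033],[1,1,30,0,0,0,-0.033],[1,1,30,0,0,0,-0.033],[1,0,28,0,0,0,-0.033],[1,0,25,0,0,0,-0.03],[1,0,18,0,0,0,-0.02],[1,0,10,0,0,0,-0.01],[1,0,0,0,0,0,0]]]'

```text
t: 5.1
tool_pos: [0.6056, 0.0062, 0.167]
orientation: [-3.14, 0.09, 0.002]
force: [-0.4, -0.1, -4.0]
opening: 0.0178
```

Run:
```python
from h import *
from scipy.spatial.transform import Rotation as Ro
s=monitor.read_state();R=Ro.from_rotvec(s["orientation"]).as_matrix();print(s["tool_pos"],s["opening"],s["t"],s["q"],s["force"],s["wrist_torque"])
print("yaw",np.degrees(np.arctan2(R[1,1],R[0,1]))+90,R[:,2])
a=eyes.read_camera("top")[...,::-1];b=eyes.read_camera("side")[...,::-1]
cv2.imwrite("pics/top1.png",a);cv2.imwrite("pics/side1.png",b)
z=lambda m:cv2.resize(m,None,fx=2.6,fy=2.6,interpolation=cv2.INTER_CUBIC)
cv2.imwrite("pics/mid.png",np.hstack([z(a[120:340,90:240]),z(b[60:280,220:370])]))
```

```text
[0.6056 0.0062 0.167 ] 0.017792723798793698 5.1 [-0.0747  0.1822  1.546   0.0003  1.4144  1.5535] [-0.3711 -0.1331 -4.0481] [0.0995 0.0219 0.0437]
yaw -3.293041255755611 [-0.001   0.0004 -1.    ]
```

View pics/mid.png

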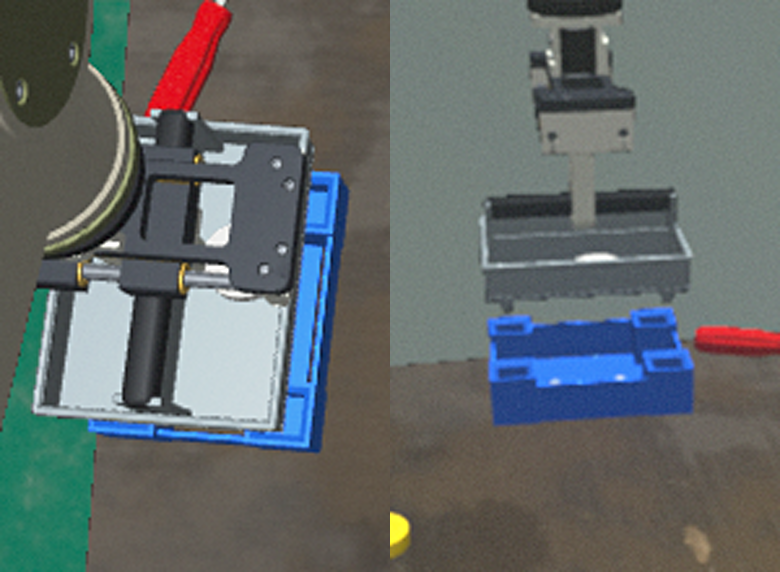

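The picture shows the tray held level over the base with the ring still in it. Visible rim corners are, in the top half, (311,130), (282,428), (35,412), and in the side half, (486,270), (690,260).

Run:
```python
from h import *
P=[(311,130),(282,428),(35,412)]
W=np.array([ray("top",(x/2.6+90-.3,y/2.6+120-.3),.146) for x,y in P]);a=lambda d:np.degrees(np.arctan2(d[1],d[0]))
print(W,"centre",(W[0]+W[2])/2,"sides",np.linalg.norm(W[0]-W[1]),np.linalg.norm(W[2]-W[1]),"yaw",a(W[0]-W[1]),a(W[2]-W[1])-90)
S=np.array([ray("side",((x-390)/2.6+220-.3,y/2.6+60-.3),.146) for x,y in [(486,270),(690,260),(482,213)]]);d=S[1]-S[0]
print("side",S,np.linalg.norm(d),a(d),(S[1]+S[2])/2)
im=cv2.imread("pics/side1.png");cv2.imwrite("pics/s1c.png",cv2.resize(im[120:230,245:350],None,fx=5,fy=5,interpolation=cv2.INTER_CUBIC))
```

```text
[[ 0.6871 -0.0666  0.146 ]
 [ 0.5168 -0.0591  0.146 ]
 [ 0.5237  0.0753  0.146 ]] centre [0.6054 0.0044 0.146 ] sides 0.17043934993954363 0.13464032498756678 yaw -2.4991203374074877 -2.958397836276319
side [[ 0.5168 -0.0633  0.146 ]
 [ 0.6818 -0.0753  0.146 ]
 [ 0.5234  0.0826  0.146 ]] 0.16548204176822903 -4.154804756674364 [0.6026 0.0037 0.146 ]
```

View pics/s1c.png

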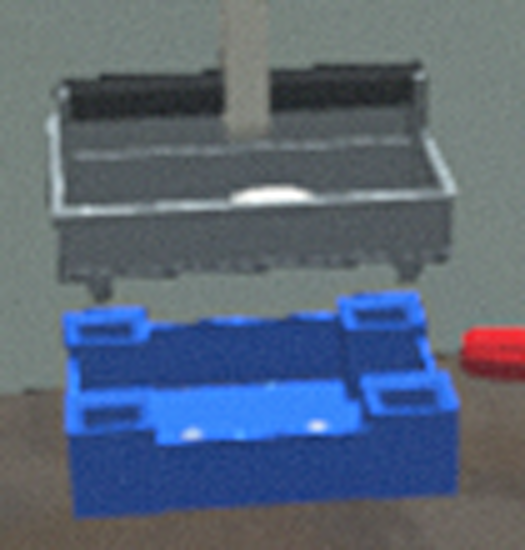

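Tray and base centres agree within about 2 mm. Lowering to just above the sockets for a closer comparison.

servo_tool --plan '[[[1,0,0,-6,0,0,0],[1,0,0,-10,0,0,0],[1,0,0,-12,0,0,0],[1,0,0,-10,0,0,0],[1,0,0,-6,0,0,0],[1,0,0,-3,0,0,0],[1,0,0,0,0,0,0],[1,0,0,0,0,0,0]]]'

```text
t: 6.0
tool_pos: [0.6064, 0.0046, 0.1211]
orientation: [3.14, -0.093, 0.001]
force: [0.9, 0.9, -3.4]
opening: 0.0181
```

Run:
```python
from h import *
s=monitor.read_state();print(s["tool_pos"],s["force"],s["t"])
a=eyes.read_camera("top")[...,::-1];b=eyes.read_camera("side")[...,::-1]
cv2.imwrite("pics/top2.png",a);cv2.imwrite("pics/side2.png",b)
z=lambda m,k:cv2.resize(m,None,fx=k,fy=k,interpolation=cv2.INTER_CUBIC)
cv2.imwrite("pics/mid2.png",np.hstack([z(a[160:310,110:240],3),z(b[140:230,250:330+15],5)[:450,:400+10]]))
# lugs vs sockets from s1c readings
f=lambda L,h:np.array([ray("side",(x/5+245-.4,y/5+120-.4),h) for x,y in L])
L=f([(102,297),(408,278)],.100);S=f([(112,414),(405,396)],.044);print(L,S,L.mean(0)-S.mean(0))
```

```text
[0.6064 0.0046 0.1211] [ 0.9032  0.8633 -3.3654] 6.0
[[ 0.5334 -0.0395  0.1   ]
 [ 0.6689 -0.0458  0.1   ]] [[ 0.5341 -0.0413  0.044 ]
 [ 0.667  -0.0495  0.044 ]] [0.0006 0.0027 0.056 ]
```

View pics/mid2.png

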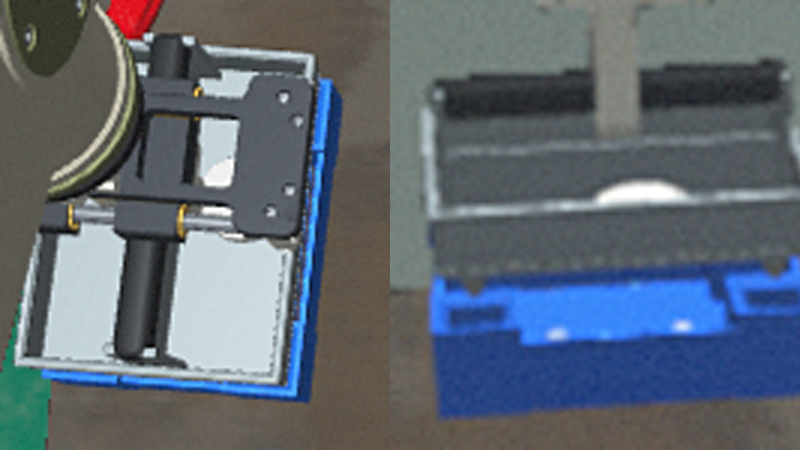

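The lugs hang directly over the sockets (side half (475,285) over (476,315), and (775,268) over (780,297)), within about 3 mm. Lowering gently.

servo_tool --plan '[[[1,0,0,-3,0,0,0],[1,0,0,-3,0,0,0],[1,0,0,-3,0,0,0],[1,0,0,-3,0,0,0],[1,0,0,-3,0,0,0],[1,0,0,0,0,0,0]]]'

```text
t: 6.7
tool_pos: [0.6056, 0.0046, 0.1048]
orientation: [-3.14, 0.093, 0.002]
force: [0.3, 1.5, -5.1]
opening: 0.0174
```

servo_tool --plan '[[[1,0,0,-2,0,0,0],[1,0,0,-2,0,0,0],[1,0,0,-2,0,0,0],[1,0,0,-2,0,0,0],[1,0,0,0,0,0,0]]]'

```text
t: 7.2
tool_pos: [0.6058, 0.0046, 0.0972]
orientation: [-3.14, 0.093, 0.001]
force: [0.4, 0.7, -5.0]
opening: 0.0177
```

servo_tool --plan '[[[1,0,0,-1,0,0,0],[1,0,0,-1,0,0,0],[1,0,0,0,0,0,0]]]'

```text
t: 7.5
tool_pos: [0.6062, 0.0046, 0.0963]
orientation: [3.14, -0.093, 0.001]
force: [-3.0, 0.6, 1.6]
opening: 0.0177
```

Contact came at exactly the expected height, 96.3 mm. One more millimetre to seat it, then I check before releasing.

servo_tool --plan '[[[1,0,0,-1,0,0,0],[1,0,0,0,0,0,0],[1,0,0,0,0,0,0]]]'

```text
t: 7.8
tool_pos: [0.6062, 0.0046, 0.0963]
orientation: [3.14, -0.093, 0.001]
force: [-7.5, 0.3, 10.0]
opening: 0.0175
```

Run:
```python
from h import *
s=monitor.read_state();print(s["tool_pos"],s["force"],s["wrist_torque"],s["t"])
b=eyes.read_camera("side")[...,::-1];cv2.imwrite("pics/seat.png",cv2.resize(b[140:230,245:350],None,fx=6,fy=6,interpolation=cv2.INTER_CUBIC))
```

```text
[0.6062 0.0046 0.0963] [-7.4869  0.2572  9.9914] [ 0.1053  1.3509 -0.0551] 7.8
```

View pics/seat.png

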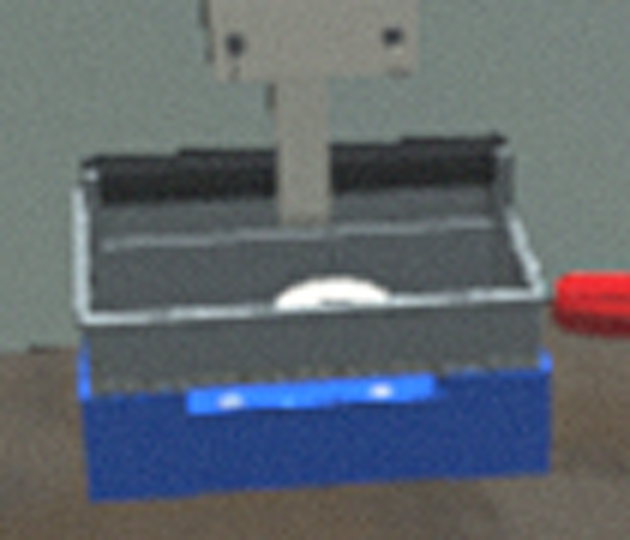

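The tray is seated on the socket blocks, level along the front edge from (85,390) to (545,360), and the ring is inside. Relaxing the press, releasing and rising straight up.

servo_tool --plan '[[[1,0,0,1,0,0,0],[1,0,0,0,0,0,0],[0,0,0,0,0,0,0],[0,0,0,0,0,0,0],[0,0,0,0,0,0,0],[0,0,0,0,0,0,0],[0,0,0,4,0,0,0],[0,0,0,8,0,0,0],[0,0,0,15,0,0,0],[0,0,0,25,0,0,0],[0,0,0,30,0,0,0],[0,0,0,30,0,0,0]]]'

```text
t: 9.05
tool_pos: [0.6061, 0.0046, 0.2102]
orientation: [3.14, -0.093, 0.002]
force: [1.5, -0.8, -0.4]
opening: 0.0464
```

servo_tool --plan '[[[0,-25,-10,20,0,0,0],[0,-30,-25,10,0,0,0],[0,-30,-30,0,0,0,0],[0,-30,-30,0,0,0,0],[0,-20,-30,0,0,0,0],[0,0,-20,0,0,0,0],[0,0,0,0,0,0,0],[0,0,0,0,0,0,0]]]'

```text
t: 9.85
tool_pos: [0.4714, -0.1405, 0.2388]
orientation: [3.14, -0.095, 0.002]
force: [-0.4, -0.7, 0.3]
opening: 0.0467
```

Run:
```python
from h import *
s=monitor.read_state();print(s["tool_pos"],s["force"],s["opening"],s["t"])
a=eyes.read_camera("top")[...,::-1];b=eyes.read_camera("side")[...,::-1]
z=lambda m,k:cv2.resize(m,None,fx=k,fy=k,interpolation=cv2.INTER_CUBIC)
cv2.imwrite("pics/end.png",np.hstack([z(a[160:310,110:240],3)[:450],z(b[140:230,245:325+5],5)]))
```

```text
[ 0.4714 -0.1405  0.2388] [-0.4276 -0.6644  0.3151] 0.04668768813158605 9.85
```

View pics/end.png

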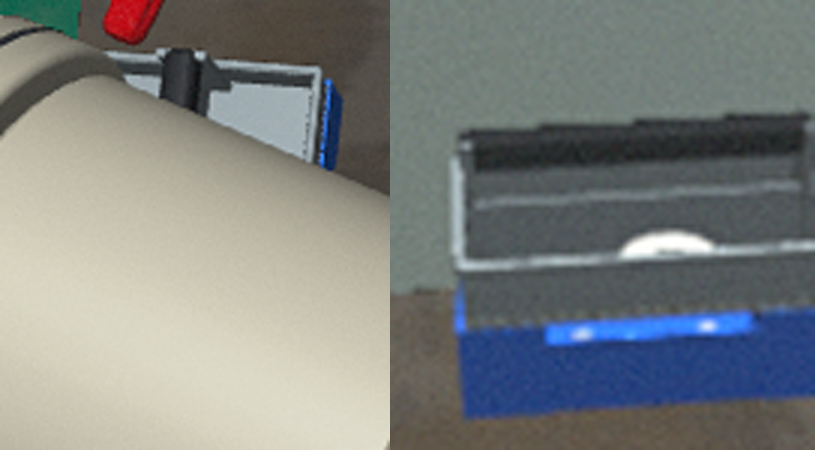

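The side half shows the tray still seated and level, with the ring at (668,245). The arm blocks most of the top view, but it touches nothing. Handing in.

```bash
python3 -c "
from plant import job,monitor
print(job.close_job())"
```

```text
the job is handed in; nothing more can be done
None
```

The ring-gauge tray is stacked on the blue base tray, and I handed the job in at about 10 s. I picked it up by its bar, lowered it until the lugs were in the sockets, then let go and moved the arm clear.

- **Seating:** contact came at TCP z = 96.3 mm, the height I expected for a tray fully home. It went no lower when I pressed it with about 10 N.
- **After release:** the side view showed the tray still down on the base and level, with the gauge inside. The tool felt about zero force.
- **Less certain:** the arm hid most of the last top view, so the final check rests on the side camera. I did not re-photograph the mandrel tray, but no move went near it.
- **Early disagreement:** the two cameras first differed by 24 mm on the tray's position. I had assumed the rim was at 62 mm; at 46 mm they agreed.

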